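# Creep the hand press back against its stop

## Robot

A 7-joint arm with a two-finger parallel gripper is mounted at the origin on the work surface. World frame = base frame: x ahead of the robot, y to its left, z up, the work surface at z = 0. Lengths are in m, angles in rad, forces in N, time in s.
With the tool pointing down it reaches from about 0.35 to 0.9 m from the base axis. Payload 7.2 kg.
Tool frame: the origin (TCP) lies at the very end of the fingers, on their centre line; the grasp point (between the pads) lies 19 mm behind it; z points along the fingers, y is the line along which they close (so a half turn about z gives the same grasp; the last joint's range is limited). The gripper opens to 85 mm and grips with 20 to 120 N. Pads are 22 mm wide; open, the fingers measure 114 mm over their backs; the gripper's body (76 mm by 85 mm) begins 54 mm behind the grasp point. The pads swing forward as they close: fully open they stand 13 mm farther back than shut.
Start: joints at [1.055, 0.411, -0.013, 1.596, 0.006, 1.134, -0.082], TCP at [0.271, -0.563, 0.231] pointing down, gripper open.
Joint ranges: [-2.95, 2.95], [-0.29, 1.99], [-1.47, 1.44], [0.14, 2.54], [-1.03, 4.17], [0.13, 1.85], [-2.86, 2.86]. Speed limits (rad/s): [2.39, 2.39, 3.01, 3.01, 3.14, 3.14, 3.14].

## Interface

Orientations are given as a unit quaternion [w, x, y, z].
In Python, from bench import bot gives the robot as it stands.
- The arm moves only by the tool send_rows, never from a script. Its argument "targets" is text: rows parted by semicolons, each of 7 numbers parted by spaces: the opening, from 0 (shut) to 1 (fully open), then the shift along the tool's x, y, z in cm, then the turn, a rotation vector about the tool's x, y, z in degrees. A call has exactly 5 rows; each row shifts and turns the commanded pose from where the row before left it, along the tool's axes as they then stand; what a row does not reach is not made up. A row lasts 1/12 s, in which the tool goes at most 41.7 mm and 7.16 degrees, less where a joint would pass 70% of its speed; a pose out of reach is approached as far as the arm can. A call is refused whole if a number of a shift passes 4.17 or a number of a turn 7.16, either way. A call with a gripper value outside its range is refused whole. The fingers move at their own pace and stop on an object; "grip_force" is the grip in N (left out, the last holds). Time passes only in rows, so rows that do not move let the fingers close, or fill a call up. It gives the time, the measured TCP pose, the force, the opening and the grip force at its end, in the units of the state.
- bot.state(): the state, without advancing time (a new reading comes with each control period).
- bot.camera(name): name is "side" or "top" or "wrist"; returns a dict with "color" (480x640x3 uint8, red, green, blue), "vfov" (degrees; the focal length in pixels is half the picture's height over the tangent of half this angle, whatever the lens; pixels are square), "cx", "cy" (the principal point, pixels), "R" (3x3) and "t" (3): a world point X has camera coordinates R X + t. Camera axes: x right, y down, z forward; pixel columns grow to the right and rows downward; lengths in m; the calibration is good to about 2 mm. A picture is of the moment at which its call begins. There is no depth.
- bot.hand_in(): hands the job in; it is judged then, once.
The state is a dict: "time": time; "qpos": joint angles; "joint_velocities": joint speeds; "joint_efforts": joint torques, N m; "position": TCP position; "tcp_rot": TCP orientation; "contact_force": force on the tool from outside, world axes, zero at the start; "moment": the same for the moment, N m; "opening": opening from 0.0 (shut) to 1.0 (fully open); "grasp_force": force on a finger pad.
Only numpy, scipy, OpenCV 4.12 (cv2) and the standard library are available. Lean on these libraries where they do the work, as an engineer would, in place of code of your own. Each camera call takes 0.05 s, during which the arm holds its last target. There are 200 camera calls.

## Task

Creep the heavy hand press forward across the bench until the far edge of its base plate is fully home and flush against the stop's fence bar, both sprung buffers pressed in, roughly centred on the bar (within about 25 mm); the bar is set at a different depth each time, so feel for it. Move the press by pushing the two bare near corners of its plate in turn, a little at a time, without lifting it, without touching the start-button box or the press mechanism, and never letting it slew more than about 15 degrees out of line with the stop. Bring it up to the bar gently rather than ramming it, and leave the other things on the bench where they are.

Things in the scene. Friction and masses are not known exactly. Their poses are not given: they have to be found in the camera images.
- dock: steel clamp blocks of the stop, fixed to the bench. They hold a fence bar 280 mm wide, 30 mm high by two rods. Origin on the bench in line with the bar's middle; x = the way to creep, y left. The bar's face is clamped at x between 0 and 30 mm (not reported: feel for it). Two rubber-tipped buffers, y = 80 and -80 mm, stand 6 mm out of it and press in to flush, 1.4 N each; above 40 N is ramming.
- press: hand press on a flat steel base plate 140 (x) by 220 (y) by 22 mm thick; origin: centre of its underside; x to the far edge that must meet the stop, y left, z up. About 2.4 kg, mass and friction vary: sliding takes 5 to 12 N. A push on one corner swings it about a point beyond its middle, so the other corner stays put or falls back a little. Starts 75 to 135 mm short of the fence.
- press_head: the press mechanism standing on the far half of the plate (pillars, two cross plates, cylinder): in the press frame it fills x from -2 to 66 mm, y within 65 mm either side, up to 180 mm above the bench. Not to be touched. Its origin and axes are those of press.
- console: black start-button box fixed to the middle of the plate's near edge, 110 mm wide (y within 55 mm either side), sticking out 32 mm towards the robot from that edge (x from -102 to -68 mm in the press frame), 40 mm high with two grey buttons on it (45 mm). Not to be touched. It leaves 55 mm of bare near edge free at each corner. Its origin and axes are those of press.
- near_left (a point): near left corner of the base plate, half-way up its 22 mm thickness; press frame (-70, 110, 11) mm
- near_right (a point): near right corner of the base plate, half-way up; press frame (-70, -110, 11) mm
- far_left (a point): far left corner of the base plate, half-way up; press frame (70, 110, 11) mm
- far_right (a point): far right corner of the base plate, half-way up; press frame (70, -110, 11) mm
- screwdriver: bystander: screwdriver lying on the bench
- wrench: bystander: open-ended wrench lying on the bench
- puck_a: bystander: black plastic disc, 44 mm across, 16 mm high; origin at the centre of its underside
- puck_b: bystander: second black plastic disc, 44 mm across, 16 mm high; origin at the centre of its underside
- flask: bystander: white plastic bottle, 56 mm across, 130 mm tall; origin at the centre of its underside
- tray: bystander: low grey plastic tray, 90 x 140 x 30 mm; origin at the centre of its underside
- bin: bystander: green open plastic bin, 200 x 140 x 90 mm; origin at the centre of its underside

How it is judged:
At the end, for the whole second after the job is handed in: The press stands flat and still, square to the stop within 0.8 degrees, its middle within 30 mm sideways of the middle of the stop, and held in against the stop: both sprung buffers pressed in (6 mm each, 2.8 N together when home; 2 N needed) (contact force between press and dock above 2 N and angle between the x axis of press and the x axis of dock, either way round below 0.014 rad and x of press in the frame of dock above -0.075 m and y of press in the frame of dock between -0.03 and 0.03 m and angle between press's own z axis and vertical below 0.03 rad and linear speed of press below 0.01 m/s); the robot touches nothing.
It fails at once if the press slews more than 16 degrees (0.28 rad) out of line with the stop (angle between the x axis of press and the x axis of dock, either way round above 0.28 rad).
It fails at once if the robot touches the press mechanism or the start-button box (over 1.5 N) (contact force between any of the arm, the fingers and press_head above 1.5 N or contact force between any of the arm, the fingers and console above 1.5 N).
It fails at once if the press is rammed into the stop (over 40 N) (contact force between press and dock above 40 N).
It fails at once if the press is lifted or tipped (height (world z) of press above 0.01 m or angle between press's own z axis and vertical above 0.1 rad).
It fails at once if a bystander is moved more than 15 mm (distance of any of screwdriver, wrench, puck_a, puck_b, flask, tray, bin from where it was at the start of the episode above 0.015 m).
It also fails if it takes over 64 s, if anything falls off the work surface, if the arm or the gripper's body presses on something with over 40 N, if the wrist force passes 120 N, or if a joint passes its speed limit or range.

## Working session

There is one attempt and no reset: what is moved stays moved. The work goes in short steps, Python scripts to look and compute and a tool call to move; the robot and the scene stay as the last step left them, time stands still between calls to the robot, and variables do not carry over. Pictures are saved under pics/ and viewed, at most 10 in all, crops included, and the job is handed in when it is done.

Besides the shell and the picture viewer there is one more tool, called after ">>>" as a command line: name --argument value ..., lists and objects as JSON in quotes. send_rows: Moves the arm, as the interface text tells. Its arguments: {"type":"object","properties":{"targets":{"type":"string"},"grip_force":{"type":"number"}},"required":["targets"]}

```bash
mkdir -p pics; ls
python3 - <<'E'
from bench import bot
import cv2
s=bot.state();print({k:(v if not hasattr(v,'tolist') else [round(float(x),4) for x in v]) if k!='x' else 0 for k,v in s.items()})
for n in("top","side"):
    c=bot.camera(n);cv2.imwrite(f"pics/{n}0.png",c["color"][:,:,::-1]);print(n,c["vfov"],c["cx"],c["cy"],c["R"],c["t"])
E
```

```text
pics
{'time': 0.0, 'qpos': [1.0548, 0.4119, -0.0127, 1.5971, 0.0056, 1.1343, -0.0822], 'joint_velocities': [-0.0005, -0.0026, -0.0007, 0.0003, 0.0004, 0.001, 0.0026], 'joint_efforts': [0.0008, -60.0627, 0.6826, -29.9415, 0.0139, 0.0107, -0.0], 'position': [0.2704, -0.5629, 0.2304], 'tcp_rot': [-0.0008, 0.975, 0.222, -0.0002], 'contact_force': [-0.7322, 0.1762, -0.6627], 'moment': [0.002, 0.0299, -0.0005], 'grasp_force': 0.0, 'opening': 0.9973422579133835}
top 48.247294865116466 314.3327153375825 243.81744200244725 [[ 0.00482642 -0.99998344 -0.0031361 ]
 [-0.99651592 -0.00454851 -0.08327869]
 [ 0.08326305  0.00352711 -0.99652136]] [0.03563047 0.56294934 1.14914806]
side 45.8961818864914 327.0000850172552 237.39257460695282 [[-0.97131125 -0.2372134   0.0168598 ]
 [-0.1411721   0.51809577 -0.84359185]
 [ 0.1913763  -0.82177039 -0.53672017]] [0.55939263 0.09646319 1.47259842]
```

View pics/top0.png

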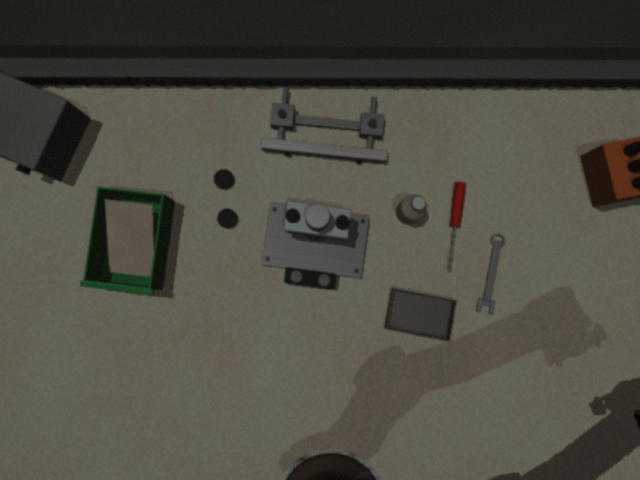

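View pics/side0.png

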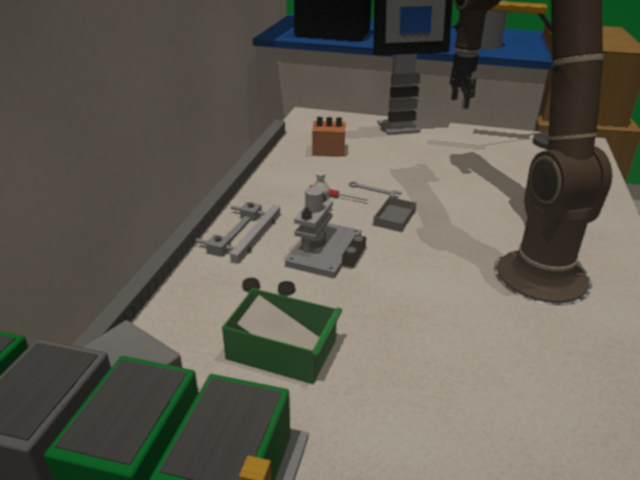

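The top picture shows the bar's front edge from about (262,150) to (387,160). The plate corners are near (271,203), (369,214), (362,277) and (263,264), with the console at (285-338, 268-289). I'll enlarge this area.

Run:
```python
import cv2
i=cv2.imread("pics/top0.png")[120:300,240:440]
i=cv2.convertScaleAbs(cv2.resize(i,None,fx=4,fy=3.3333 if 0 else 4,interpolation=cv2.INTER_CUBIC),alpha=1.6)
cv2.imwrite("pics/top0c.png",i[:600])
cv2.imwrite("pics/top0c.png",i[40:640])
```

```text
(no output)
```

View pics/top0c.png

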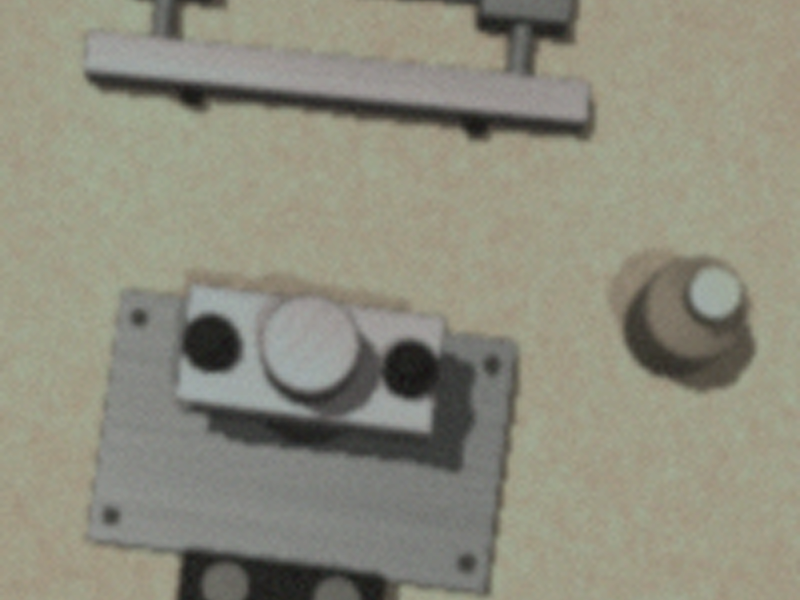

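The enlarged crop gives the bar's top front edge from (85,75) to (588,124). The plate's top corners are FL (121,290), FR (517,341), NR (489,593) and NL (88,540), and the buffers sit at x≈195 and 478.

```bash
cat > h.py <<'E'
import numpy as np
from bench import bot
def ray(c,u,v,z):
    f=240/np.tan(np.radians(c["vfov"])/2); R=np.array(c["R"]);t=np.array(c["t"])
    d=R.T@np.array([(u-c["cx"])/f,(v-c["cy"])/f,1]); o=-R.T@t
    return o+d*(z-o[2])/d[2]
def crop(c,p,z,x0=240,y0=130,k=4): return ray(c,x0+(p[0]-1.5)/k,y0+(p[1]-1.5)/k,z)
def proj(c,X):
    f=240/np.tan(np.radians(c["vfov"])/2); q=np.array(c["R"])@X+np.array(c["t"])
    return np.array([f*q[0]/q[2]+c["cx"],f*q[1]/q[2]+c["cy"]])
def fit(P,M):  # 2D rigid fit: P=R M + t
    P=np.array(P)[:,:2];M=np.array(M);p=P.mean(0);m=M.mean(0);A=P-p;B=M-m
    th=np.arctan2((B[:,0]*A[:,1]-B[:,1]*A[:,0]).sum(),(B*A).sum())
    R=np.array([[np.cos(th),-np.sin(th)],[np.sin(th),np.cos(th)]]);t=p-R@m
    return th,t,P-(M@R.T+t)
E
python3 - <<'E'
from h import *
np.set_printoptions(precision=4,suppress=True)
c=bot.camera("top")
B=[crop(c,p,.03) for p in((85,75),(588,124))]
print("bar",np.linalg.norm(B[0]-B[1]))
thb,tb,r=fit(B,[(0,.14),(0,-.14)]);print(thb,tb,r)
P=[crop(c,p,.022) for p in((121,290),(517,341),(489,593),(88,540))]
th,t,r=fit(P,[(.07,.11),(.07,-.11),(-.07,-.11),(-.07,.11)]);print("press",th,t,r)
R=np.array([[np.cos(thb),-np.sin(thb)],[np.sin(thb),np.cos(thb)]])
print("press in bar",R.T@(t-tb),th-thb)
R=np.array([[np.cos(th),-np.sin(th)],[np.sin(th),np.cos(th)]])
for n,m in dict(nl=(-.07,.11),nr=(-.07,-.11)).items():print(n,R@m+t)
E
```

```text
bar 0.2788121011188002
-0.09479374963587994 [0.7601 0.0186] [[-0.0001 -0.0006]
 [ 0.0001  0.0006]]
press -0.12288749822097463 [0.5719 0.0357] [[-0.0002  0.0005]
 [-0.0006  0.0006]
 [-0.0001 -0.0008]
 [ 0.0008 -0.0003]]
press in bar [-0.189  -0.0008] -0.028093748585094683
nl [0.516  0.1535]
nr [ 0.489  -0.0649]
```

```bash
cat >> h.py <<'E'
from scipy.spatial.transform import Rotation as Ro
THB=-0.0948;TB=np.array([.7601,.0186])
def dock(p): c,s=np.cos(THB),np.sin(THB); return np.array([[c,s],[-s,c]])@(np.array(p)[:2]-TB)
def tool():
    s=bot.state();q=s["tcp_rot"];r=Ro.from_quat([q[1],q[2],q[3],q[0]])
    G=Ro.from_matrix(np.array([[np.cos(THB),-np.sin(THB),0],[np.sin(THB),np.cos(THB),0],[0,0,1]])@np.diag([1,-1,-1]))
    print("t %.2f dock cm"%s["time"],np.round(dock(s["position"])*100,2),"z %.2f"%(s["position"][2]*100),"turn to goal deg",np.round((r.inv()*G).as_rotvec(degrees=True),2),"F",np.round(s["contact_force"],1),"open %.2f"%s["opening"])
E
python3 -c "from h import *;tool()"
```

```text
t 0.15 dock cm [-43.24 -62.54] z 23.06 turn to goal deg [-7.000e-02  2.000e-02  3.109e+01] F [-0.6  0.4  0.5] open 1.00
```

>>> send_rows --targets "0 0 0 0 0 0 6.2; 0 0 0 0 0 0 6.2; 0 0 0 0 0 0 6.2; 0 0 0 0 0 0 6.2; 0 0 0 0 0 0 6.2"

```text
time: 0.57
position: [0.2705, -0.5632, 0.2309]
tcp_rot: [-0.0, 0.999, -0.049, -0.0]
contact_force: [-0.1, 0.3, -1.4]
opening: 0.302
grasp_force: 0.0
```

```bash
python3 -c "from h import *;tool()"
```

```text
t 0.57 dock cm [-43.23 -62.55] z 23.09 turn to goal deg [-0.03  0.02 -0.22] F [-0.1  0.3 -1.4] open 0.30
```

>>> send_rows --targets "0 0.88 -3.58 0 0 0 0; 0 0.88 -3.58 0 0 0 0; 0 0.88 -3.58 0 0 0 0; 0 0.88 -3.58 0 0 0 0; 0 0.88 -3.58 0 0 0 0"

```text
time: 0.98
position: [0.3312, -0.3875, 0.2311]
tcp_rot: [-0.0, 0.999, -0.047, -0.0]
contact_force: [0.8, 0.2, -0.8]
opening: -0.002
grasp_force: 0.0
```

>>> send_rows --targets "0 0.88 -3.58 0 0 0 0; 0 0.88 -3.58 0 0 0 0; 0 0.88 -3.58 0 0 0 0; 0 0.88 -3.58 0 0 0 0; 0 0.88 -3.58 0 0 0 0"

```text
time: 1.4
position: [0.3916, -0.2134, 0.2313]
tcp_rot: [0.0, 0.999, -0.047, 0.0]
contact_force: [0.0, 0.1, -0.1]
opening: 0.0
grasp_force: 0.0
```

>>> send_rows --targets "0 0.88 -3.58 0 0 0 0; 0 0.88 -3.58 0 0 0 0; 0 0.88 -3.58 0 0 0 0; 0 0.88 -3.58 0 0 0 0; 0 0.88 -3.58 0 0 0 0"

```text
time: 1.82
position: [0.4521, -0.0393, 0.2314]
tcp_rot: [0.0, 0.999, -0.047, 0.0]
contact_force: [-0.1, -0.6, -0.8]
opening: 0.001
grasp_force: 0.0
```

Run:
```python
from h import *;tool()
import cv2
c=bot.camera("wrist");cv2.imwrite("pics/w1.png",c["color"][:,:,::-1])
```

```text
t 1.82 dock cm [-30.11  -8.68] z 23.14 turn to goal deg [ 0.01 -0.02  0.08] F [-0.1 -0.6 -0.8] open 0.00
```

View pics/w1.png

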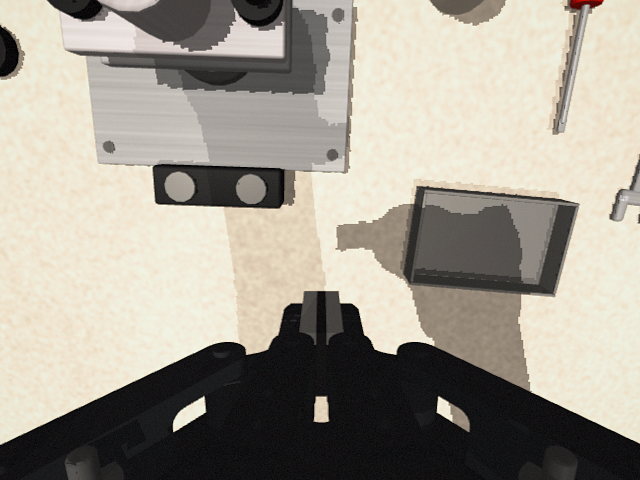

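The wrist picture shows the near plate edge from NL (99,162) to NR (347,172) and the fingertips at (322,295). Nothing lies in the way of descending.

Run:
```python
from h import *
c=bot.camera("wrist")
P=[ray(c,*p,.022) for p in((99,162),(347,172))]
print([np.round(dock(p)*100,2) for p in P])
```

```text
[array([-25.23,  12.07]), array([-25.91,  -9.99])]
```

>>> send_rows --targets "0 0 0.04 3.7 0 0 0; 0 0 0.04 3.7 0 0 0; 0 0 0.04 3.7 0 0 0; 0 0 0.04 3.7 0 0 0; 0 0 0.04 3.7 0 0 0"

```text
time: 2.33
position: [0.4515, -0.0437, 0.0449]
tcp_rot: [0.0, 0.999, -0.047, 0.0]
contact_force: [0.8, -0.9, -0.4]
opening: 0.0
grasp_force: 0.0
```

>>> send_rows --targets "0 0 0.04 2 0 0 0; 0 0 0.04 1.8 0 0 0; 0.5 0.8 0 0 0 0 0; 0 0.5 0 0 0 0 0; 0 0.3 0 0 0 0 0"

```text
time: 2.75
position: [0.4696, -0.0456, 0.0093]
tcp_rot: [0.0, 0.999, -0.047, 0.001]
contact_force: [0.7, 0.7, 0.1]
opening: 0.001
grasp_force: 0.0
```

```bash
python3 -c "from h import *;tool()"
```

```text
t 2.75 dock cm [-28.31  -9.14] z 0.93 turn to goal deg [-0.   -0.11  0.07] F [0.7 0.7 0.1] open 0.00
```

Run:
```python
from h import *
import cv2
np.set_printoptions(precision=4,suppress=True)
w=bot.camera("wrist");t=bot.camera("top")
p=np.array(bot.state()["position"])
print(proj(w,p),proj(t,p),w["R"],-np.array(w["R"]).T@w["t"],p,w["vfov"],w["cx"],w["cy"])
a=cv2.resize(w["color"],(400,300));
b=cv2.convertScaleAbs(cv2.resize(t["color"][190:320,230:404],(400,300),interpolation=cv2.INTER_CUBIC),alpha=1.6)
cv2.imwrite("pics/m2.png",np.vstack([a,b])[:,:,::-1])
```

```text
[323.7093 314.0509] [352.2737 286.7148] [[-0.0935 -0.9956 -0.0004]
 [-0.9617  0.0902  0.2587]
 [-0.2576  0.0246 -0.9659]] [ 0.5355 -0.0507  0.152 ] [ 0.4697 -0.0456  0.0097] 63.36213431548902 320.8553200921155 246.2954608975237
```

View pics/m2.png

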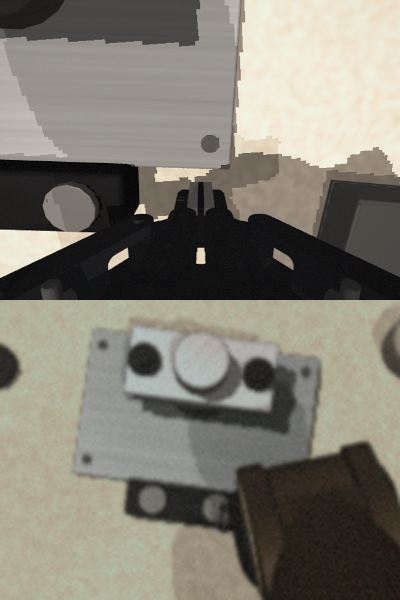

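The wrist half shows the fingertips 15 mm inside NR, clear of the console and just short of the edge. Starting the first push on the right corner.

>>> send_rows --targets "0 0.3 0 0 0 0 0; 0 0.3 0 0 0 0 0; 0 0.3 0 0 0 0 0; 0 0.3 0 0 0 0 0; 0 0.3 0 0 0 0 0"

```text
time: 3.27
position: [0.481, -0.0469, 0.0082]
tcp_rot: [0.0, 0.999, -0.047, -0.002]
contact_force: [-8.2, 0.2, 4.6]
opening: 0.0
grasp_force: 4.4
```

>>> send_rows --targets "0 0.3 0 0 0 0 0; 0 0.3 0 0 0 0 0; 0 0.3 0 0 0 0 0; 0 0.3 0 0 0 0 0; 0 0.3 0 0 0 0 0"

```text
time: 3.68
position: [0.4933, -0.0496, 0.0073]
tcp_rot: [0.001, 0.999, -0.047, -0.004]
contact_force: [-9.1, -4.4, 4.4]
opening: 0.0
grasp_force: 4.9
```

Run:
```python
from h import *
tool()
import cv2
w=bot.camera("wrist");t=bot.camera("top")
a=cv2.resize(w["color"],(400,300));
b=cv2.convertScaleAbs(cv2.resize(t["color"][190:320,230:404],(400,300),interpolation=cv2.INTER_CUBIC),alpha=1.6)
cv2.imwrite("pics/m3.png",np.vstack([a,b])[:,:,::-1])
```

```text
t 3.68 dock cm [-25.91  -9.32] z 0.73 turn to goal deg [0.16 0.48 0.03] F [-9.1 -4.4  4.4] open 0.00
```

View pics/m3.png

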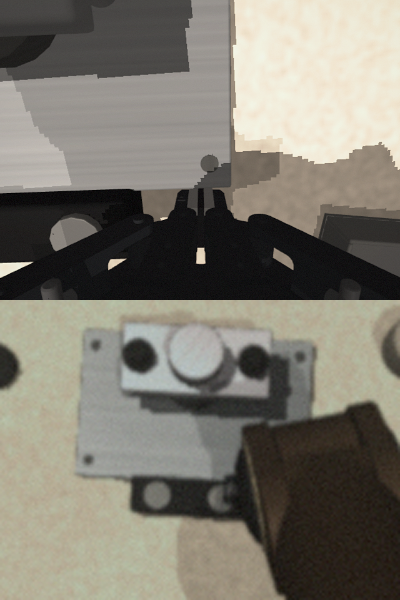

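The pictures show the finger on the right corner and the plate slewed slightly the other way, about +1.5°, with the console clear. I'll add an ECC pose tracker, then carry on pushing the right corner.

```bash
cat >> h.py <<'E'
import cv2
def rect(c,im):
    # dock-frame plane z=22mm, 1 mm/px: px col = 250-y_mm, row = 100-x_mm
    k=[(-.3,.15),(-.3,-.15),(0,-.15),(0,.15)];co,s=np.cos(THB),np.sin(THB)
    src=np.float32([proj(c,np.r_[np.array([[co,-s],[s,co]])@p+TB,.022]) for p in k])
    dst=np.float32([(250-1000*y,100-1000*x) for x,y in k])
    g=cv2.cvtColor(im,cv2.COLOR_BGR2GRAY)
    return cv2.warpPerspective(g,cv2.getPerspectiveTransform(src,dst),(500,500),flags=cv2.INTER_CUBIC)
def track(g=(-.189,-.001,-.028),skip=None,c=None):
    """press pose in dock frame; g=guess; skip='L'/'R' hides that near side from the fit"""
    c=c or bot.camera("top")
    A=rect(c,cv2.imread("pics/top0.png"));B=rect(c,c["color"][:,:,::-1].copy())
    p0=(-.189,-.0008,-.0281)
    T=lambda p:np.array([[np.cos(p[2]),-np.sin(p[2]),p[0]],[np.sin(p[2]),np.cos(p[2]),p[1]],[0,0,1]])
    D=np.array([[0,-1000,250],[-1000,0,100],[0,0,1.]])
    def poly(m,pts,v): cv2.fillPoly(m,[np.int32(np.round((D@T(p0)@np.c_[np.array(pts)/1000,np.ones(len(pts))].T)[:2].T))],v)
    m=np.zeros(A.shape,np.uint8)
    poly(m,[(-80,-120),(-80,120),(80,120),(80,-120)],255);poly(m,[(-8,-85),(-8,75),(120,75),(120,-85)],0);poly(m,[(-120,-62),(-120,62),(-66,62),(-66,-62)],0)
    if skip=='R':poly(m,[(-120,-30),(-120,-150),(20,-150),(20,-30)],0)
    if skip=='L':poly(m,[(-120,30),(-120,150),(20,150),(20,30)],0)
    W=(D@T(g)@np.linalg.inv(T(p0))@np.linalg.inv(D))[:2].astype(np.float32)
    cc,W=cv2.findTransformECC(A,B,W,cv2.MOTION_EUCLIDEAN,(3,200,1e-6),m,5)
    M=np.linalg.inv(D)@np.vstack([W,[0,0,1]])@D@T(p0)
    x,y,a=M[0,2],M[1,2],np.arctan2(M[1,0],M[0,0])
    n=[M[:2]@[-.07,s*.11,1] for s in(1,-1)];f=[M[:2]@[.07,s*.11,1] for s in(1,-1)]
    print("press x %.1f y %.1f mm yaw %.2f deg cc %.3f  NL %s NR %s FLx %.1f FRx %.1f"%(1e3*x,1e3*y,np.degrees(a),cc,np.round(1e3*n[0],1),np.round(1e3*n[1],1),1e3*f[0][0],1e3*f[1][0]))
E
python3 - <<'E'
from h import *
for g in((-.184,0,.02),(-.18,0,.06)):track(g,'R')
E
```

```text
press x -182.9 y 2.1 mm yaw 2.38 deg cc 0.917  NL [-257.4  109.1] NR [-248.3 -110.8] FLx -117.6 FRx -108.4
press x -182.9 y 2.1 mm yaw 2.37 deg cc 0.916  NL [-257.4  109.1] NR [-248.3 -110.7] FLx -117.5 FRx -108.4
```

>>> send_rows --targets "0 0.3 0 0 0 0 0; 0 0.3 0 0 0 0 0; 0 0.3 0 0 0 0 0; 0 0.3 0 0 0 0 0; 0 0.3 0 0 0 0 0"

```text
time: 4.3
position: [0.5085, -0.0512, 0.0072]
tcp_rot: [0.001, 0.999, -0.047, -0.004]
contact_force: [-9.0, -4.1, 2.0]
opening: -0.001
grasp_force: 4.5
```

Run:
```python
from h import *
tool();track((-.184,0,.06),'R')
```

```text
t 4.30 dock cm [-24.39  -9.34] z 0.72 turn to goal deg [0.16 0.46 0.01] F [-9.  -4.1  2. ] open -0.00
press x -171.7 y 5.4 mm yaw 9.88 deg cc 0.807  NL [-259.5  101.7] NR [-221.7 -115. ] FLx -121.6 FRx -83.8
```

>>> send_rows --targets "0 -3.3 0 0 0 0 0; 0 -3.4 0 0 0 0 0; 0 0 -3.6 0 0 0 0; 0 0 -3.6 0 0 0 0; 0 0 -3.6 0 0 0 0"

```text
time: 4.77
position: [0.4559, 0.0648, 0.0085]
tcp_rot: [0.0, 0.999, -0.048, 0.0]
contact_force: [1.3, 0.9, 0.2]
opening: -0.002
grasp_force: 0.0
```

Run:
```python
from h import *
tool();track((-.177,0.004,.12));track((-.177,0.004,.12),'R');track((-.177,0.004,.12),'L')
```

```text
t 4.77 dock cm [-30.72   1.72] z 0.85 turn to goal deg [ 0.01 -0.03 -0.06] F [1.3 0.9 0.2] open -0.00
press x -173.9 y 6.2 mm yaw 6.79 deg cc 0.835  NL [-256.4  107.2] NR [-230.4 -111.3] FLx -117.4 FRx -91.4
press x -175.0 y 6.9 mm yaw 5.28 deg cc 0.725  NL [-254.8  110. ] NR [-234.6 -109. ] FLx -115.4 FRx -95.2
press x -173.4 y 5.8 mm yaw 6.70 deg cc 0.889  NL [-255.7  106.9] NR [-230.  -111.6] FLx -116.7 FRx -91.0
```

>>> send_rows --targets "0 0 -3.6 0 0 0 0; 0 0 -3.6 0 0 0 0; 0 0.8 0 0 0 0 0; 0 0.8 0 0 0 0 0; 0 0.7 0 0 0 0 0"

```text
time: 5.33
position: [0.4861, 0.1325, 0.0081]
tcp_rot: [0.0, 0.999, -0.047, -0.0]
contact_force: [0.0, -0.3, 0.2]
opening: -0.0
grasp_force: 0.0
```

Run:
```python
from h import *
tool();track((-.177,0.004,.12),'L')
```

```text
t 5.33 dock cm [-28.35   8.75] z 0.81 turn to goal deg [0.06 0.01 0.06] F [ 0.  -0.3  0.2] open -0.00
press x -173.9 y 6.2 mm yaw 6.91 deg cc 0.974  NL [-256.6  107. ] NR [-230.1 -111.4] FLx -117.6 FRx -91.1
```

>>> send_rows --targets "0 0.45 -0.1 0 0 0 0; 0 0.45 -0.1 0 0 0 0; 0 0.45 -0.1 0 0 0 0; 0 0.35 -0.1 0 0 0 0; 0 0.45 -0.1 0 0 0 0"

```text
time: 5.8
position: [0.5059, 0.1364, 0.008]
tcp_rot: [0.001, 0.999, -0.047, -0.002]
contact_force: [-8.0, 0.5, 5.1]
opening: -0.002
grasp_force: 4.4
```

>>> send_rows --targets "0 0.45 -0.1 0 0 0 0; 0 0.45 -0.1 0 0 0 0; 0 0.45 -0.1 0 0 0 0; 0 0.45 -0.1 0 0 0 0; 0 0.45 -0.1 0 0 0 0"

```text
time: 6.22
position: [0.5274, 0.141, 0.0077]
tcp_rot: [0.0, 0.999, -0.046, -0.003]
contact_force: [-8.4, 3.0, 4.5]
opening: -0.004
grasp_force: 4.4
```

Run:
```python
from h import *
tool();track((-.160,0.004,.03),'L')
```

```text
t 6.22 dock cm [-24.32   9.98] z 0.77 turn to goal deg [0.02 0.3  0.19] F [-8.4  3.   4.5] open -0.00
press x -159.2 y 1.5 mm yaw -4.37 deg cc 0.803  NL [-220.6  116.5] NR [-237.3 -102.9] FLx -81.0 FRx -97.8
```

>>> send_rows --targets "0 0.4 -0.1 0 0 0 0; 0 0.4 -0.1 0 0 0 0; 0 0.4 -0.1 0 0 0 0; 0 0.4 -0.1 0 0 0 0; 0 0.4 -0.1 0 0 0 0"

```text
time: 6.68
position: [0.5478, 0.1439, 0.0076]
tcp_rot: [0.0, 0.999, -0.046, -0.003]
contact_force: [-7.0, 2.5, 3.3]
opening: 0.002
grasp_force: 4.0
```

>>> send_rows --targets "0 -3.6 0 0 0 0 0; 0 -3.6 0 0 0 0 0; 0 0 3.6 0 0 0 0; 0 0 3.6 0 0 0 0; 0 0 3.6 0 0 0 0"

```text
time: 7.1
position: [0.4684, 0.042, 0.0085]
tcp_rot: [-0.0, 0.999, -0.045, 0.0]
contact_force: [0.9, 0.1, -0.1]
opening: -0.002
grasp_force: 0.0
```

Run:
```python
from h import *
tool();track((-.158,0.004,-.09),'R')
```

```text
t 7.10 dock cm [-29.26  -0.43] z 0.85 turn to goal deg [-0.01 -0.02  0.3 ] F [ 0.9  0.1 -0.1] open -0.00
press x -154.1 y 2.4 mm yaw -7.63 deg cc 0.851  NL [-208.9  120.7] NR [-238.1  -97.4] FLx -70.2 FRx -99.4
```

>>> send_rows --targets "0 0 3.7 0 0 0 0; 0 0 3.7 0 0 0 0; 0 1.2 0 0 0 0 0; 0 1.2 0 0 0 0 0; 0 0.8 0 0 0 0 0"

```text
time: 7.57
position: [0.4952, -0.0357, 0.0085]
tcp_rot: [0.0, 0.999, -0.048, 0.001]
contact_force: [0.3, 0.0, 1.2]
opening: 0.002
grasp_force: 0.0
```

Run:
```python
from h import *
tool();track((-.156,0.003,-.11),'R')
```

```text
t 7.57 dock cm [-25.86  -7.92] z 0.85 turn to goal deg [-0.   -0.07 -0.04] F [0.3 0.  1.2] open 0.00
press x -154.9 y 2.0 mm yaw -7.42 deg cc 0.964  NL [-210.1  120.2] NR [-238.6  -98. ] FLx -71.3 FRx -99.7
```

>>> send_rows --targets "0 0.4 0.1 0 0 0 0; 0 0.4 0.1 0 0 0 0; 0 0.4 0.1 0 0 0 0; 0 0.4 0.1 0 0 0 0; 0 0.4 0.1 0 0 0 0"

```text
time: 8.03
position: [0.5102, -0.0413, 0.0076]
tcp_rot: [0.0, 0.999, -0.046, -0.003]
contact_force: [-9.4, -0.5, 4.9]
opening: -0.001
grasp_force: 4.4
```

>>> send_rows --targets "0 0.4 0.1 0 0 0 0; 0 0.4 0.1 0 0 0 0; 0 0.4 0.1 0 0 0 0; 0 0.4 0.1 0 0 0 0; 0 0.4 0.1 0 0 0 0"

```text
time: 8.45
position: [0.5288, -0.0492, 0.0074]
tcp_rot: [0.001, 0.999, -0.047, -0.004]
contact_force: [-9.5, -2.2, 3.4]
opening: 0.001
grasp_force: 4.5
```

>>> send_rows --targets "0 0.4 0.1 0 0 0 0; 0 0.4 0.1 0 0 0 0; 0 0.4 0.1 0 0 0 0; 0 0.4 0.1 0 0 0 0; 0 0.4 0.1 0 0 0 0"

```text
time: 8.87
position: [0.5485, -0.056, 0.0073]
tcp_rot: [0.001, 0.999, -0.047, -0.004]
contact_force: [-7.8, -1.8, 3.0]
opening: -0.004
grasp_force: 4.3
```

>>> send_rows --targets "0 -3.5 0 0 0 0 0; 0 -3.5 0 0 0 0 0; 0 0 -3.7 0 0 0 0; 0 0 -3.7 0 0 0 0; 0 0 -3.7 0 0 0 0"

```text
time: 9.28
position: [0.4925, 0.0624, 0.0085]
tcp_rot: [0.0, 0.999, -0.048, 0.0]
contact_force: [1.0, 0.7, 0.6]
opening: 0.004
grasp_force: 0.0
```

Run:
```python
from h import *
tool();track((-.135,0.004,.1));track((-.135,0.004,.1),'L')
```

```text
t 9.28 dock cm [-27.05   1.82] z 0.85 turn to goal deg [ 0.02 -0.02 -0.03] F [1.  0.7 0.6] open 0.00
press x -117.8 y -1.5 mm yaw -1.16 deg cc 0.256  NL [-185.5  109.9] NR [-190. -110.] FLx -45.6 FRx -50.0
press x -129.7 y -1.1 mm yaw 43.95 deg cc 0.312  NL [-256.4   29.5] NR [-103.8 -128.9] FLx -155.7 FRx -3.0
```

>>> send_rows --targets "0 0 -3.4 0 0 0 0; 0 0 -3.4 0 0 0 0; 0 1.1 0 0 0 0 0; 0 1.1 0 0 0 0 0; 0 0.5 0 0 0 0 0"

```text
time: 9.8
position: [0.5273, 0.1275, 0.0084]
tcp_rot: [-0.0, 0.999, -0.046, 0.001]
contact_force: [0.1, 0.1, 0.3]
opening: 0.0
grasp_force: 0.0
```

Run:
```python
from h import *
tool();track((-.135,0.004,.1),'L')
```

```text
t 9.80 dock cm [-24.2    8.64] z 0.84 turn to goal deg [-0.01 -0.06  0.18] F [0.1 0.1 0.3] open 0.00
press x -133.2 y 3.6 mm yaw 5.34 deg cc 0.750  NL [-213.1  106.6] NR [-192.6 -112.4] FLx -73.7 FRx -53.2
```

>>> send_rows --targets "0 0.42 -0.1 0 0 0 0; 0 0.42 -0.1 0 0 0 0; 0 0.42 -0.1 0 0 0 0; 0 0.42 -0.1 0 0 0 0; 0 0.42 -0.1 0 0 0 0"

```text
time: 10.27
position: [0.5453, 0.13, 0.0079]
tcp_rot: [0.001, 0.999, -0.047, -0.002]
contact_force: [-10.0, 2.4, 5.2]
opening: 0.001
grasp_force: 4.5
```

>>> send_rows --targets "0 0.42 -0.1 0 0 0 0; 0 0.42 -0.1 0 0 0 0; 0 0.42 -0.1 0 0 0 0; 0 0.42 -0.1 0 0 0 0; 0 0.42 -0.1 0 0 0 0"

```text
time: 10.68
position: [0.5659, 0.1346, 0.0077]
tcp_rot: [-0.0, 0.999, -0.046, -0.003]
contact_force: [-8.9, 3.1, 4.4]
opening: -0.003
grasp_force: 4.5
```

>>> send_rows --targets "0 0.42 -0.1 0 0 0 0; 0 0.42 -0.1 0 0 0 0; 0 0.42 -0.1 0 0 0 0; 0 0.42 -0.1 0 0 0 0; 0 0.42 -0.1 0 0 0 0"

```text
time: 11.1
position: [0.5873, 0.1376, 0.0077]
tcp_rot: [-0.0, 0.999, -0.046, -0.003]
contact_force: [-8.0, 2.7, 3.2]
opening: 0.001
grasp_force: 4.4
```

>>> send_rows --targets "0 -3.4 0 0 0 0 0; 0 -3.4 0 0 0 0 0; 0 0 3.6 0 0 0 0; 0 0 3.6 0 0 0 0; 0 0 3.6 0 0 0 0"

```text
time: 11.52
position: [0.512, 0.0348, 0.0085]
tcp_rot: [-0.0, 0.999, -0.045, 0.0]
contact_force: [0.2, -0.8, 0.2]
opening: 0.007
grasp_force: 0.0
```

>>> send_rows --targets "0 0 3.6 0 0 0 0; 0 0 3.6 0 0 0 0; 0 0.3 0 0 0 0 0; 0 0.3 0 0 0 0 0; 0 0 0 0 0 0 0"

```text
time: 11.93
position: [0.5127, -0.0371, 0.0085]
tcp_rot: [-0.0, 0.999, -0.047, 0.001]
contact_force: [-0.3, 0.4, -0.0]
opening: 0.001
grasp_force: 0.0
```

Run:
```python
from h import *
tool();track((-.114,0.004,-.11),'R')
```

```text
t 11.93 dock cm [-24.1   -7.89] z 0.85 turn to goal deg [-0.04 -0.07  0.05] F [-0.3  0.4 -0. ] open 0.00
press x -112.9 y 4.4 mm yaw -6.64 deg cc 0.790  NL [-169.8  121.8] NR [-195.2  -96.7] FLx -30.7 FRx -56.1
```

>>> send_rows --targets "0 0.9 0 0 0 0 0; 0 0.9 0 0 0 0 0; 0 0.9 0 0 0 0 0; 0 0.4 0 0 0 0 0; 0 0.4 0.1 0 0 0 0"

```text
time: 12.4
position: [0.5474, -0.0409, 0.0082]
tcp_rot: [-0.0, 0.999, -0.046, 0.0]
contact_force: [-4.1, 3.6, 0.4]
opening: 0.001
grasp_force: 3.8
```

>>> send_rows --targets "0 0.4 0.1 0 0 0 0; 0 0.4 0.1 0 0 0 0; 0 0.4 0.1 0 0 0 0; 0 0.4 0.1 0 0 0 0; 0 0.4 0.1 0 0 0 0"

```text
time: 12.82
position: [0.5621, -0.0493, 0.0073]
tcp_rot: [0.001, 0.999, -0.047, -0.004]
contact_force: [-9.9, -1.9, 4.7]
opening: 0.003
grasp_force: 4.7
```

>>> send_rows --targets "0 0.4 0.1 0 0 0 0; 0 0.4 0.1 0 0 0 0; 0 0.3 0.1 0 0 0 0; 0 0.3 0.1 0 0 0 0; 0 0.3 0.1 0 0 0 0"

```text
time: 13.23
position: [0.5786, -0.0558, 0.0072]
tcp_rot: [0.001, 0.999, -0.047, -0.004]
contact_force: [-9.0, -0.5, 3.6]
opening: 0.0
grasp_force: 4.4
```

Run:
```python
from h import *
tool();track((-.095,0.004,.06),'R')
```

```text
t 13.23 dock cm [-17.36  -9.13] z 0.72 turn to goal deg [0.1  0.43 0.07] F [-9.  -0.5  3.6] open 0.00
press x -98.2 y 4.9 mm yaw 5.42 deg cc 0.702  NL [-178.3  107.8] NR [-157.5 -111.2] FLx -38.9 FRx -18.2
```

>>> send_rows --targets "0 -3.1 0 0 0 0 0; 0 -3.1 0 0 0 0 0; 0 0 -3.6 0 0 0 0; 0 0 -3.6 0 0 0 0; 0 0 -3.6 0 0 0 0"

```text
time: 13.7
position: [0.5305, 0.0586, 0.0085]
tcp_rot: [0.0, 0.999, -0.048, 0.0]
contact_force: [1.2, 0.2, -0.3]
opening: 0.001
grasp_force: 0.0
```

>>> send_rows --targets "0 0 -3.6 0 0 0 0; 0 0 -3.5 0 0 0 0; 0 0.9 0 0 0 0 0; 0 0.7 0 0 0 0 0; 0 0.5 0 0 0 0 0"

```text
time: 14.12
position: [0.5589, 0.1264, 0.0081]
tcp_rot: [0.0, 0.999, -0.047, 0.0]
contact_force: [0.4, -0.4, 0.2]
opening: 0.001
grasp_force: 0.0
```

Run:
```python
from h import *
tool();track((-.097,0.004,.07),'L');track((-.097,0.004,.07))
```

```text
t 14.12 dock cm [-21.05   8.83] z 0.81 turn to goal deg [ 0.05 -0.01  0.1 ] F [ 0.4 -0.4  0.2] open 0.00
press x -228.1 y 49.0 mm yaw 88.04 deg cc 0.519  NL [-340.4  -17.2] NR [-120.6  -24.7] FLx -335.6 FRx -115.8Traceback (most recent call last):
  File "<stdin>", line 2, in <module>
  File "h.py", line 44, in track
    cc,W=cv2.findTransformECC(A,B,W,cv2.MOTION_EUCLIDEAN,(3,200,1e-6),m,5)
         ~~~~~~~~~~~~~~~~~~~~^^^^^^^^^^^^^^^^^^^^^^^^^^^^^^^^^^^^^^^^^^^^^
cv2.error: OpenCV(4.12.0) /io/opencv/modules/video/src/ecc.cpp:589: error: (-7:Iterations do not converge) The algorithm stopped before its convergence. The correlation is going to be minimized. Images may be uncorrelated or non-overlapped in function 'findTransformECC'
```

>>> send_rows --targets "0 0.4 0 0 0 0 0; 0 0.4 0 0 0 0 0; 0 0.4 -0.1 0 0 0 0; 0 0.4 -0.1 0 0 0 0; 0 0.4 -0.1 0 0 0 0"

```text
time: 14.63
position: [0.5789, 0.128, 0.0084]
tcp_rot: [-0.0, 0.999, -0.047, 0.0]
contact_force: [-0.1, 0.2, 0.5]
opening: -0.002
grasp_force: 0.0
```

>>> send_rows --targets "0 0.4 -0.1 0 0 0 0; 0 0.4 -0.1 0 0 0 0; 0 0.4 -0.1 0 0 0 0; 0 0.4 -0.1 0 0 0 0; 0 0.4 -0.1 0 0 0 0"

```text
time: 15.05
position: [0.596, 0.1326, 0.0077]
tcp_rot: [0.0, 0.999, -0.046, -0.003]
contact_force: [-8.2, 3.1, 3.4]
opening: 0.001
grasp_force: 4.3
```

Run:
```python
from h import *
tool()
w=bot.camera("wrist");t=bot.camera("top")
np.save("t.npy",t["color"])
a=cv2.resize(w["color"],(400,300));
b=cv2.convertScaleAbs(cv2.resize(t["color"][130:280,225:425],(400,300),interpolation=cv2.INTER_CUBIC),alpha=1.6)
cv2.imwrite("pics/m4.png",np.vstack([a,b])[:,:,::-1])
```

```text
t 15.05 dock cm [-17.41   9.8 ] z 0.77 turn to goal deg [0.02 0.3  0.18] F [-8.2  3.1  3.4] open 0.00
```

View pics/m4.png

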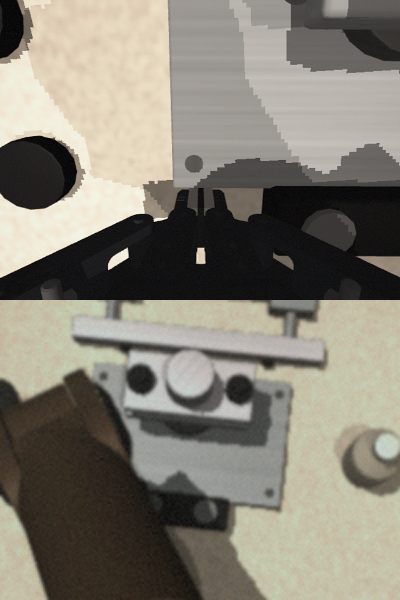

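The plate now looks nearly parallel to the bar: its hole line has slope 0.097 and the bar edge 0.0996. FR is at (370.5,171.5) and NR at (365.7,234). The wrist half shows the finger on the left corner and clear of the console.

Run:
```python
from h import *
c=bot.camera("top")
for p in((370.5,171.5),(365.7,234),(225+103/2,130+78/2),(225+279/2,130+95/2)):print(np.round(1e3*dock(ray(c,*p,.022)),1))
```

```text
[ -25.9 -106.9]
[-165.5 -109.1]
[-40.8 101. ]
[-40.6 -94.9]
```

>>> send_rows --targets "0 -2.5 0 0 0 0 0; 0 -2.5 0 0 0 0 0; 0 0 3.7 0 0 0 0; 0 0 3.7 0 0 0 0; 0 0 3.7 0 0 0 0"

```text
time: 15.62
position: [0.5385, 0.0254, 0.0085]
tcp_rot: [-0.0, 0.999, -0.045, 0.0]
contact_force: [2.1, -0.8, -0.5]
opening: -0.0
grasp_force: 0.0
```

>>> send_rows --targets "0 0 3.7 0 0 0 0; 0 0 3.7 0 0 0 0; 0 1.1 0 0 0 0 0; 0 1.1 0 0 0 0 0; 0 0.8 0 0 0 0 0"

```text
time: 16.03
position: [0.5628, -0.0522, 0.0085]
tcp_rot: [0.0, 0.999, -0.048, 0.001]
contact_force: [-0.3, 0.9, -0.2]
opening: -0.004
grasp_force: 0.0
```

Run:
```python
from h import *
tool();track((-.093,0.003,0),'R')
```

```text
t 16.03 dock cm [-18.97  -8.92] z 0.85 turn to goal deg [ 0.   -0.06 -0.02] F [-0.3  0.9 -0.2] open -0.00
press x -93.6 y -1.5 mm yaw -1.16 deg cc 0.583  NL [-161.3  109.9] NR [-165.8 -110.1] FLx -21.4 FRx -25.8
```

>>> send_rows --targets "0 0.3 0.05 0 0 0 0; 0 0.3 0.05 0 0 0 0; 0 0.3 0.05 0 0 0 0; 0 0.3 0.05 0 0 0 0; 0 0.3 0.05 0 0 0 0"

```text
time: 16.5
position: [0.5764, -0.0547, 0.0083]
tcp_rot: [0.0, 0.999, -0.046, -0.0]
contact_force: [0.4, -0.3, 0.2]
opening: -0.002
grasp_force: 0.0
```

>>> send_rows --targets "0 0.3 0.05 0 0 0 0; 0 0.3 0.05 0 0 0 0; 0 0.3 0.05 0 0 0 0; 0 0.3 0.05 0 0 0 0; 0 0.3 0.05 0 0 0 0"

```text
time: 16.92
position: [0.5876, -0.0596, 0.0075]
tcp_rot: [0.001, 0.999, -0.047, -0.004]
contact_force: [-10.2, -0.8, 5.5]
opening: -0.001
grasp_force: 4.8
```

Run:
```python
from h import *
tool();track((-.086,0.003,0.05),'R')
```

```text
t 16.92 dock cm [-16.44  -9.41] z 0.75 turn to goal deg [0.1  0.4  0.07] F [-10.2  -0.8   5.5] open -0.00
press x -91.1 y 2.9 mm yaw 3.31 deg cc 0.728  NL [-167.3  108.7] NR [-154.6 -111. ] FLx -27.5 FRx -14.8
```

>>> send_rows --targets "0 0.2 0.03 0 0 0 0; 0 0.2 0.03 0 0 0 0; 0 0.2 0.03 0 0 0 0; 0 0.2 0.03 0 0 0 0; 0 0.1 0.03 0 0 0 0"

```text
time: 17.38
position: [0.5965, -0.0624, 0.0075]
tcp_rot: [0.001, 0.999, -0.047, -0.003]
contact_force: [-9.9, -1.6, 5.0]
opening: 0.002
grasp_force: 4.7
```

>>> send_rows --targets "0 -2.8 0 0 0 0 0; 0 -2.8 0 0 0 0 0; 0 0 -3.7 0 0 0 0; 0 0 -3.7 0 0 0 0; 0 0 -3.7 0 0 0 0"

```text
time: 17.8
position: [0.5544, 0.0549, 0.0086]
tcp_rot: [0.0, 0.999, -0.048, 0.0]
contact_force: [0.8, 0.2, 0.1]
opening: 0.002
grasp_force: 0.0
```

>>> send_rows --targets "0 0 -3.6 0 0 0 0; 0 0 -3.6 0 0 0 0; 0 0.8 0 0 0 0 0; 0 0.8 0 0 0 0 0; 0 0.7 0 0 0 0 0"

```text
time: 18.22
position: [0.5847, 0.1238, 0.0082]
tcp_rot: [0.0, 0.999, -0.046, 0.0]
contact_force: [-0.2, -0.9, 0.3]
opening: -0.005
grasp_force: 0.0
```

Run:
```python
from h import *
tool()
try: track((-.087,0.003,0.07),'L')
except Exception as e: print('no')
```

```text
t 18.22 dock cm [-18.46   8.82] z 0.82 turn to goal deg [ 0.04 -0.01  0.13] F [-0.2 -0.9  0.3] open -0.00
press x -327.7 y -0.5 mm yaw 44.90 deg cc 0.348  NL [-454.9   28. ] NR [-299.6 -127.9] FLx -355.8 FRx -200.5
```

>>> send_rows --targets "0 0.3 0 0 0 0 0; 0 0.3 -0.05 0 0 0 0; 0 0.3 -0.05 0 0 0 0; 0 0.3 -0.05 0 0 0 0; 0 0.3 -0.05 0 0 0 0"

```text
time: 18.68
position: [0.5966, 0.1243, 0.0078]
tcp_rot: [0.001, 0.999, -0.047, -0.003]
contact_force: [-8.2, 0.9, 5.5]
opening: -0.0
grasp_force: 4.5
```

>>> send_rows --targets "0 0.3 -0.05 0 0 0 0; 0 0.3 -0.05 0 0 0 0; 0 0.3 -0.05 0 0 0 0; 0 0.3 -0.05 0 0 0 0; 0 0.3 -0.05 0 0 0 0"

```text
time: 19.1
position: [0.6113, 0.1275, 0.0079]
tcp_rot: [-0.0, 0.999, -0.046, -0.003]
contact_force: [-8.8, 4.2, 4.8]
opening: -0.001
grasp_force: 4.7
```

>>> send_rows --targets "0 0.2 0 0 0 0 0; 0 0.2 0 0 0 0 0; 0 0.1 0 0 0 0 0; 0 0.1 0 0 0 0 0; 0 0.1 0 0 0 0 0"

```text
time: 19.52
position: [0.6177, 0.1277, 0.0078]
tcp_rot: [-0.001, 0.999, -0.046, -0.003]
contact_force: [-10.1, 5.0, 4.7]
opening: 0.004
grasp_force: 5.4
```

Run:
```python
from h import *
tool()
t=bot.camera("top")
b=cv2.convertScaleAbs(cv2.resize(t["color"][130:265,225:405],None,fx=4,fy=4,interpolation=cv2.INTER_CUBIC),alpha=1.6)
cv2.imwrite("pics/m5.png",b[:,:,::-1])
```

```text
t 19.52 dock cm [-15.21   9.51] z 0.78 turn to goal deg [-0.07  0.37  0.21] F [-10.1   5.    4.7] open 0.00
```

View pics/m5.png

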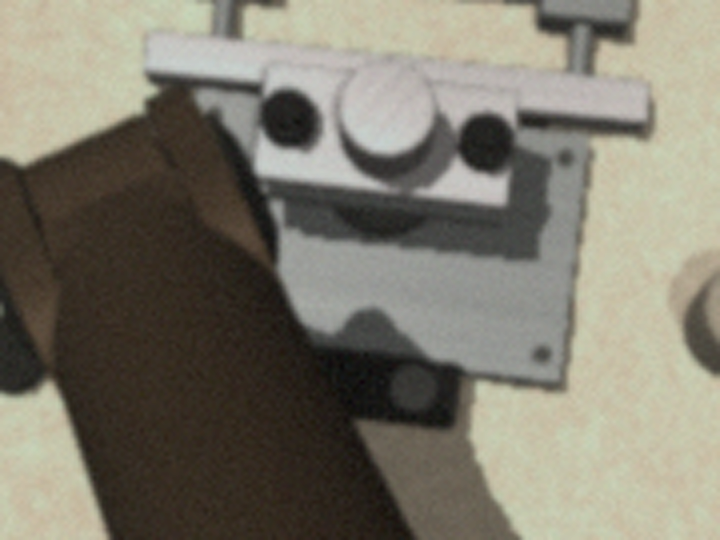

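FR reads about (591,132) and NR about (563,388) in the crop. Only a small gap remains at the right, and the left corner is close to the bar. Now the right corner.

>>> send_rows --targets "0 -2.5 0 0 0 0 0; 0 -2.5 0 0 0 0 0; 0 0 3.7 0 0 0 0; 0 0 3.7 0 0 0 0; 0 0 3.7 0 0 0 0"

```text
time: 19.98
position: [0.5608, 0.0189, 0.0085]
tcp_rot: [-0.0, 0.999, -0.045, 0.0]
contact_force: [0.5, -0.9, 0.4]
opening: 0.003
grasp_force: 0.0
```

>>> send_rows --targets "0 0 3.7 0 0 0 0; 0 0 3.6 0 0 0 0; 0 1.1 0 0 0 0 0; 0 1.1 0 0 0 0 0; 0 0.7 0 0 0 0 0"

```text
time: 20.4
position: [0.5842, -0.0576, 0.0086]
tcp_rot: [0.0, 0.999, -0.048, 0.001]
contact_force: [0.9, 0.4, -0.3]
opening: -0.002
grasp_force: 0.0
```

Run:
```python
from h import *
c=bot.camera("top")
for p in((225+590/4,130+131/4),(225+561.5/4,130+386.5/4)):print(np.round(1e3*dock(ray(c,*p,.022)),1))
tool()
```

```text
[  -5.8 -109.5]
[-149.4 -106.9]
t 20.45 dock cm [-16.67  -9.15] z 0.86 turn to goal deg [-0.02 -0.13  0.03] F [ 1.9 -0.7 -0. ] open 0.00
```

>>> send_rows --targets "0 0.2 0 0 0 0 0; 0 0.2 0 0 0 0 0; 0 0.2 0 0 0 0 0; 0 0.2 0 0 0 0 0; 0 0.2 0 0 0 0 0"

```text
time: 20.87
position: [0.5931, -0.0567, 0.0083]
tcp_rot: [0.0, 0.999, -0.046, -0.0]
contact_force: [0.7, 0.2, 0.2]
opening: -0.003
grasp_force: 0.0
```

>>> send_rows --targets "0 0.2 0 0 0 0 0; 0 0.2 0 0 0 0 0; 0 0.2 0 0 0 0 0; 0 0.2 0 0 0 0 0; 0 0.2 0 0 0 0 0"

```text
time: 21.28
position: [0.5994, -0.0589, 0.0074]
tcp_rot: [0.001, 0.999, -0.047, -0.004]
contact_force: [-12.0, -2.1, 5.8]
opening: -0.002
grasp_force: 5.4
```

```bash
python3 -c "from h import *;tool()"
```

```text
t 21.28 dock cm [-15.27  -9.23] z 0.74 turn to goal deg [0.11 0.43 0.05] F [-12.   -2.1   5.8] open -0.00
```

>>> send_rows --targets "0 0.1 0 0 0 0 0; 0 0.1 0 0 0 0 0; 0 0.1 0 0 0 0 0; 0 0.1 0 0 0 0 0; 0 0.1 0 0 0 0 0"

```text
time: 21.7
position: [0.6023, -0.0596, 0.007]
tcp_rot: [0.001, 0.999, -0.047, -0.006]
contact_force: [-18.8, -1.7, 10.1]
opening: 0.0
grasp_force: 8.8
```

>>> send_rows --targets "0 0.1 0 0 0 0 0; 0 0.1 0 0 0 0 0; 0 0.1 0 0 0 0 0; 0 0.1 0 0 0 0 0; 0 0.1 0 0 0 0 0"

```text
time: 22.12
position: [0.6024, -0.0592, 0.0063]
tcp_rot: [0.001, 0.999, -0.047, -0.011]
contact_force: [-31.4, 0.3, 15.1]
opening: 0.0
grasp_force: 15.6
```

```bash
python3 -c "from h import *;tool()"
```

```text
t 22.12 dock cm [-14.96  -9.24] z 0.63 turn to goal deg [0.18 1.2  0.07] F [-31.4   0.3  15.1] open 0.00
```

>>> send_rows --targets "0 -3.2 0 0 0 0 0; 0 -3.3 0 0 0 0 0; 0 0 -3.7 0 0 0 0; 0 0 -3.7 0 0 0 0; 0 0 -3.7 0 0 0 0"

```text
time: 22.53
position: [0.5587, 0.058, 0.0086]
tcp_rot: [0.0, 0.999, -0.048, 0.0]
contact_force: [1.0, 0.1, -0.4]
opening: 0.002
grasp_force: 0.0
```

>>> send_rows --targets "0 0 -3.7 0 0 0 0; 0 0 -3.7 0 0 0 0; 0 1.2 0 0 0 0 0; 0 1 0 0 0 0 0; 0 0.6 0 0 0 0 0"

```text
time: 22.95
position: [0.5947, 0.1285, 0.0083]
tcp_rot: [0.0, 0.999, -0.046, 0.0]
contact_force: [0.0, -1.6, -0.3]
opening: -0.002
grasp_force: 0.0
```

>>> send_rows --targets "0 0.2 0 0 0 0 0; 0 0.2 0 0 0 0 0; 0 0.2 0 0 0 0 0; 0 0.2 0 0 0 0 0; 0 0.2 0 0 0 0 0"

```text
time: 23.37
position: [0.6033, 0.1272, 0.0083]
tcp_rot: [0.0, 0.999, -0.047, -0.0]
contact_force: [0.7, -0.2, -0.2]
opening: -0.004
grasp_force: 0.0
```

>>> send_rows --targets "0 0.2 0 0 0 0 0; 0 0.2 0 0 0 0 0; 0 0.2 0 0 0 0 0; 0 0.2 0 0 0 0 0; 0 0.1 0 0 0 0 0"

```text
time: 23.78
position: [0.6127, 0.127, 0.0083]
tcp_rot: [-0.0, 0.999, -0.047, 0.0]
contact_force: [0.9, -0.2, 0.4]
opening: 0.0
grasp_force: 0.0
```

```bash
python3 -c "from h import *;tool()"
```

```text
t 23.78 dock cm [-15.7   9.4] z 0.83 turn to goal deg [-0.   -0.01  0.09] F [ 0.9 -0.2  0.4] open 0.00
```

>>> send_rows --targets "0 0.2 0 0 0 0 0; 0 0.2 0 0 0 0 0; 0 0.2 0 0 0 0 0; 0 0.2 0 0 0 0 0; 0 0.1 0 0 0 0 0"

```text
time: 24.2
position: [0.6184, 0.1271, 0.0078]
tcp_rot: [0.0, 0.999, -0.046, -0.003]
contact_force: [-11.1, 2.3, 6.6]
opening: 0.001
grasp_force: 5.1
```

>>> send_rows --targets "0 0.1 0 0 0 0 0; 0 0.1 0 0 0 0 0; 0 0.1 0 0 0 0 0; 0 0.1 0 0 0 0 0; 0 0.1 0 0 0 0 0"

```text
time: 24.62
position: [0.6212, 0.1277, 0.0075]
tcp_rot: [0.0, 0.999, -0.046, -0.005]
contact_force: [-18.5, 4.1, 9.3]
opening: -0.002
grasp_force: 9.0
```

```bash
python3 -c "from h import *;tool()"
```

```text
t 24.62 dock cm [-14.86   9.55] z 0.75 turn to goal deg [0.03 0.54 0.21] F [-18.5   4.1   9.3] open -0.00
```

>>> send_rows --targets "0 0.1 0 0 0 0 0; 0 0.1 0 0 0 0 0; 0 0.1 0 0 0 0 0; 0 0 0 0 0 0 0; 0 0 0 0 0 0 0"

```text
time: 25.03
position: [0.6212, 0.1275, 0.007]
tcp_rot: [0.001, 0.999, -0.045, -0.007]
contact_force: [-24.1, 3.7, 13.6]
opening: 0.004
grasp_force: 11.9
```

```bash
python3 -c "from h import *;tool()"
```

```text
t 25.03 dock cm [-14.86   9.53] z 0.70 turn to goal deg [0.12 0.84 0.24] F [-24.1   3.7  13.6] open 0.00
```

>>> send_rows --targets "0 -2.9 0 0 0 0 0; 0 -2.9 0 0 0 0 0; 0 0 3.7 0 0 0 0; 0 0 3.7 0 0 0 0; 0 0 3.7 0 0 0 0"

```text
time: 25.45
position: [0.561, 0.0202, 0.0086]
tcp_rot: [-0.0, 0.999, -0.045, 0.0]
contact_force: [1.3, -0.7, -0.6]
opening: -0.002
grasp_force: 0.0
```

>>> send_rows --targets "0 0 3.7 0 0 0 0; 0 0 3.7 0 0 0 0; 0 1.2 0 0 0 0 0; 0 1 0 0 0 0 0; 0 0.6 0 0 0 0 0"

```text
time: 25.87
position: [0.5834, -0.0573, 0.0086]
tcp_rot: [0.0, 0.999, -0.048, 0.001]
contact_force: [0.6, -0.5, 0.6]
opening: 0.002
grasp_force: 0.0
```

```bash
python3 -c "from h import *;tool()"
```

```text
t 25.87 dock cm [-16.87  -9.23] z 0.86 turn to goal deg [ 0.   -0.08 -0.03] F [ 0.6 -0.5  0.6] open 0.00
```

>>> send_rows --targets "0 0.3 0 0 0 0 0; 0 0.3 0 0 0 0 0; 0 0.3 0 0 0 0 0; 0 0.2 0 0 0 0 0; 0 0.2 0 0 0 0 0"

```text
time: 26.28
position: [0.5951, -0.0567, 0.0082]
tcp_rot: [0.0, 0.999, -0.046, -0.0]
contact_force: [0.4, 1.2, 0.5]
opening: 0.003
grasp_force: 0.0
```

>>> send_rows --targets "0 0.2 0 0 0 0 0; 0 0.2 0 0 0 0 0; 0 0.1 0 0 0 0 0; 0 0.1 0 0 0 0 0; 0 0.1 0 0 0 0 0"

```text
time: 26.7
position: [0.6015, -0.0578, 0.0082]
tcp_rot: [0.0, 0.999, -0.047, -0.001]
contact_force: [-3.2, 0.1, 1.9]
opening: -0.003
grasp_force: 1.9
```

```bash
python3 -c "from h import *;tool()"
```

```text
t 26.70 dock cm [-15.06  -9.11] z 0.82 turn to goal deg [0.01 0.08 0.09] F [-3.2  0.1  1.9] open -0.00
```

>>> send_rows --targets "0 0.1 0 0 0 0 0; 0 0.1 0 0 0 0 0; 0 0.1 0 0 0 0 0; 0 0.1 0 0 0 0 0; 0 0.1 0 0 0 0 0"

```text
time: 27.12
position: [0.6026, -0.0586, 0.0074]
tcp_rot: [0.001, 0.999, -0.047, -0.004]
contact_force: [-15.0, 0.6, 9.1]
opening: -0.002
grasp_force: 7.6
```

>>> send_rows --targets "0 0.1 0 0 0 0 0; 0 0.1 0 0 0 0 0; 0 0 0 0 0 0 0; 0 -0.3 0 0 0 0 0; 0 -0.5 0 0 0 0 0"

```text
time: 27.53
position: [0.6006, -0.0579, 0.0079]
tcp_rot: [0.0, 0.999, -0.047, -0.0]
contact_force: [0.2, 0.3, 0.1]
opening: 0.0
grasp_force: 0.0
```

>>> send_rows --targets "0 -3 0 0 0 0 0; 0 -4 0 0 0 0 0; 0 -4 0 0 0 0 0; 0 -1 0 0 0 0 0; 0 0 0 0 0 0 0"

```text
time: 27.95
position: [0.4785, -0.0466, 0.0084]
tcp_rot: [0.0, 0.999, -0.046, -0.001]
contact_force: [1.1, 0.1, 0.3]
opening: -0.001
grasp_force: 0.0
```

Run:
```python
from h import *
tool()
w=bot.camera("wrist")["color"];t=bot.camera("top")
b=cv2.convertScaleAbs(cv2.resize(t["color"][130:265,225:405],(480,360),interpolation=cv2.INTER_CUBIC),alpha=1.6)
cv2.imwrite("pics/m6.png",np.hstack([b,cv2.resize(w,(320,240))[np.r_[0:240,[0]*120]]])[:,:,::-1])
try: track((-.07,0.003,0.0),'R',t)
except Exception as e: print('no')
```

```text
t 27.95 dock cm [-27.42  -9.15] z 0.84 turn to goal deg [0.03 0.11 0.11] F [1.1 0.1 0.3] open -0.00
press x -70.9 y 1.8 mm yaw -0.03 deg cc 0.856  NL [-140.9  111.8] NR [-141.  -108.2] FLx -0.9 FRx -1.0
```

View pics/m6.png

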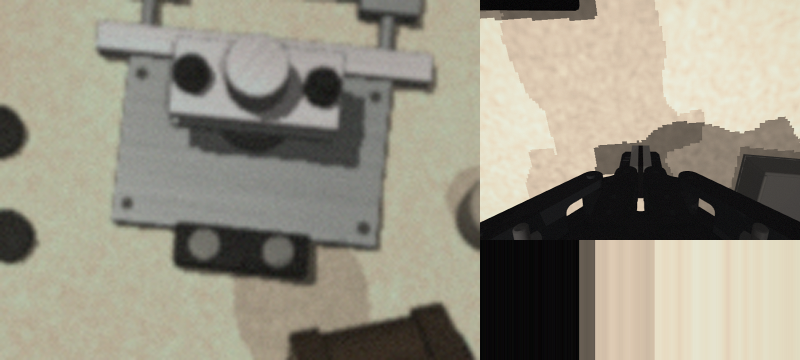

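The plate's far edge lies along the bar at (130-390, 55-80) in the left half, with no visible gap. The tracker gives 0.03° of slew and 2 mm off centre, and the tool is well clear.

```bash
python3 -c "
from bench import bot
print(bot.hand_in())"
```

```text
the job is handed in; nothing more can be done
None
```

The press is home against the fence bar and the job is handed in, though no verdict came back: both corners met a hard stop, the last camera fit put it 0.03° off square and about 2 mm off centre, and the tool is clear of everything.

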